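# Find the radius gauge that fits the rounded corner of a stone worktop offcut

## Robot

A 7-joint arm with a two-finger parallel gripper is mounted at the origin on a cart in front of the work surface, level with it; the furniture and walls round the work are solid. World frame = base frame: x ahead of the robot, y to its left, z up, the work surface at z = 0. Lengths are in m, angles in degrees, forces in N, time in s.
With the tool pointing down it reaches from about 0.375 to 0.925 m from the base axis. Payload 3.1 kg.
Tool frame: the origin (TCP) lies at the centre of the arm's flange, where the gripper is bolted on; the fingertips stand 173 mm ahead of it and the grasp point (between the pads) lies 155 mm ahead of it; z points along the fingers, y is the line along which they close (so a half turn about z gives the same grasp; the last joint's range is limited). The gripper opens to 85 mm and grips with 20 to 120 N. Pads are 22 mm wide; open, the fingers measure 114 mm over their backs; the gripper's body (76 mm by 85 mm) begins 54 mm behind the grasp point. The pads swing forward as they close: fully open they stand 13 mm farther back than shut.
Start: joints at [-79.343, 21.939, 2.515, 91.553, -1.026, 66.532, -2.859], TCP at [0.182, 0.624, 0.405] pointing down, gripper open.
Joint ranges: [-149.38, 149.38], [-23.57, 123.04], [-84.95, 90], [0, 143.3], [-89.99, 269.99], [3.08, 112.72], [-163.45, 163.45]. Speed limits (degrees/s): [159.86, 159.86, 180, 180, 180, 180, 180].

## Interface

Orientations are given as a 3x3 rotation matrix whose columns are the frame's x, y, z axes.
In Python, from station import read_state, camera, hand_in gives the robot as it stands.
- The arm moves only by the tool jog_arm, never from a script. Its arguments are lists of equal length, an entry for each row: "grip": the gripper's target within -1 to 1 (shut at 1, half-way at 0, fully open at -1); "xyz": the shift along the tool's x, y, z in m, a list of three; "roll": the turn about the tool's z in degrees. In form: {"grip": [grip, ...], "xyz": [[tx, ty, tz], ...], "roll": [roll, ...]}. A call has 1 to 12 rows; each row shifts and turns the commanded pose from where the row before left it, along the tool's axes as they then stand; what a row does not reach is not made up. A row lasts 1/10 s, in which the tool goes at most 50 mm and 8.59 degrees, less where a joint would pass 70% of its speed; a pose out of reach is approached as far as the arm can. A call is refused whole if a number of a shift passes 0.05 or a number of a turn 8.59, either way. A call with a gripper value outside its range is refused whole. The fingers move at their own pace and stop on an object; "grip_force" is the grip in N (left out, the last holds). Time passes only in rows, so rows that do not move let the fingers close. It gives the time, the measured TCP pose, the force, the opening and the grip force at its end, in the units of the state.
- read_state(): the state, without advancing time (a new reading comes with each control period).
- camera(name): name is "scene" or "top"; returns a dict with "frame" (384x512x3 uint8, red, green, blue), "range_z" (384x512 float32, m along the optical axis (not along the pixel's ray), 0 where there is no reading), "fx", "fy", "cx", "cy" (pixels), "R" (3x3) and "t" (3): a world point X has camera coordinates R X + t. Camera axes: x right, y down, z forward; pixel columns grow to the right and rows downward; lengths in m; the calibration is good to about 2 mm. A picture is of the moment at which its call begins.
- hand_in(): hands the job in; it is judged then, once.
The state is a dict: "time_s": time; "qpos": joint angles; "qd": joint speeds; "joint_efforts": joint torques, N m; "ee_pos": TCP position; "tcp_rot": TCP orientation; "ft_force": force on the tool from outside, world axes, zero at the start; "ft_torque": the same for the moment, N m; "opening": finger opening in m; "gripper_force": force on a finger pad.
Only numpy, scipy, OpenCV 4.12 (cv2) and the standard library are available. Lean on these libraries where they do the work, as an engineer would, in place of code of your own. Each camera call takes 0.05 s, during which the arm holds its last target. There are 200 camera calls.

## Task

Find out which of the three radius gauges matches the rounded corner of the stone offcut that lies on the worktop beside the gauges: one that is too large rocks and stops short of the corner, one that is too small sits on its legs but leaves a gap in the middle. Press the matching gauge gently home on that corner, both legs flush along the stone's edges, then let go and leave it lying there on the worktop, with the other two gauges laid flat well clear of the stone. Do not push the offcut out of place or knock its polished edge, and leave everything else alone.

Things in the scene. Friction and masses are not known exactly. Their poses are not given: they have to be found in the camera images.
- offcut_a: Grey stone worktop offcut 160 (x) x 120 (y) x 40 mm, 2 kg, loose on four rubber pads 2 mm high: a sideways push over about 20 N shifts it. One corner is rounded about the vertical, the others are square. Origin: on the worktop, where the two edges at the rounded corner would meet if it were square; x and y run along these edges into the stone, so the faces to be met are the planes x = 0 and y = 0.
- offcut_b: Like offcut_a in all but its rounding: the three offcuts look alike and are rounded to 15, 25 and 35 mm, one each. Which is which is not known and is to be found by touch.
- offcut_c: Like offcut_a in all but its rounding. Of the three, the one with its origin at y below 0.4 m, beside the gauges, is to be gauged; the other two lie to the left of it as spares (y above 0.44 m) and stay untouched.
- offcut_a_round: The rounded corner itself of offcut_a, from 2 to 42 mm above the worktop, part of that stone; its frame is that of offcut_a. A fitting gauge bears on its middle, a smaller one does not.
- offcut_b_round: The rounded corner itself of offcut_b, from 2 to 42 mm above the worktop, part of that stone; its frame is that of offcut_b. A fitting gauge bears on its middle, a smaller one does not.
- offcut_c_round: The rounded corner itself of offcut_c, from 2 to 42 mm above the worktop, part of that stone; its frame is that of offcut_c. A fitting gauge bears on its middle, a smaller one does not.
- gauge_15: Gauge with notch radius 15 mm: dark steel plate 8 mm thick, arrowhead outline 107 mm across, flat on the worktop, 0.14 to 0.24 kg. Origin: underside, below the middle of its grey bar grip. The grip runs along the line x = y of this frame, 50 mm long, 16 mm wide, from z = 8 to 40 mm. x and y are parallel to the notch's legs and point from the grip to their tips.
- gauge_25: Like gauge_15, with notch radius 25 mm: the gauges differ only in the concave round between the legs of the notch and the equal convex round on the heel behind the grip.
- gauge_35: Like gauge_15, with notch radius 35 mm, the largest.
- gauge_15_notch (a point): On gauge_15's underside, where the inner faces of the notch's two legs would meet in a square corner: x = y = 20 mm in the gauge's frame. Inner faces: y = 20 mm up to x = 80, and x = 20 mm up to y = 80, less the round of radius 15 next to this point; 16 mm of metal behind. Home, it coincides with the offcut's origin and the axes of both are parallel.
- gauge_25_notch (a point): The same point on gauge_25 (round of radius 25). A gauge smaller than the stone's rounding also goes home on its legs, but leaves a gap in the middle.
- gauge_35_notch (a point): The same point on gauge_35 (round of radius 35). A gauge larger than the stone's rounding by D, slid with one leg along an edge of the stone, stops with this point D short of the offcut's origin.
- pencil: Green pencil, 142 mm long, lying behind the gauges; bystander. Origin: centre of its underside.
- mug: Green mug, 65 x 91 x 52 mm, behind the work; bystander. Origin: centre of its underside.
- timer: White kitchen timer, 63 mm across, 52 mm high, behind the gauges; bystander. Origin: centre of its underside.
Things that resemble listed ones, but are neither listed nor needed, are in the scene too. What is shaped like the gauge_35 but blue or green is not meant.

How it is judged:
By the outcome, as a careful person would: the job done as asked, in the order asked, and still so for the second after the job is handed in, with the robot touching nothing.
It also fails if it takes over 72 s, if anything falls off the work surface, if the arm or the gripper's body presses on something with over 40 N, if the wrist force passes 120 N, or if a joint passes its speed limit or range.

## Working session

There is one attempt and no reset: what is moved stays moved. The work goes in short steps, Python scripts to look and compute and a tool call to move; the robot and the scene stay as the last step left them, time stands still between calls to the robot, and variables do not carry over. Pictures are saved under pics/ and viewed, at most 10 in all, crops included, and the job is handed in when it is done.

Besides the shell and the picture viewer there is one more tool, called after ">>>" as name(argument=value, ...), one argument or row to a line, values as JSON. jog_arm: Moves the arm, as the interface text tells. Its arguments: {"type":"object","properties":{"grip":{"type":"array","items":{"type":"number"}},"xyz":{"type":"array","items":{"type":"array","items":{"type":"number"}}},"roll":{"type":"array","items":{"type":"number"}},"grip_force":{"type":"number"}},"required":["grip","xyz","roll"]}

```bash
mkdir -p pics; ls
cat > h.py <<'E'
import numpy as np,cv2
from station import read_state,camera,hand_in
def pts(c):
    h,w=c["range_z"].shape;u,v=np.meshgrid(np.arange(w),np.arange(h));z=c["range_z"]
    P=np.stack([(u-c["cx"])/c["fx"]*z,(v-c["cy"])/c["fy"]*z,z],-1)
    return (P-c["t"])@np.array(c["R"])
def ray(c,u,v,h):
    d=np.array([(u-c["cx"])/c["fx"],(v-c["cy"])/c["fy"],1.])@np.array(c["R"]);o=-np.array(c["t"])@np.array(c["R"])
    return o+d*(h-o[2])/d[2]
E
python3 - <<'E'
from h import *
for n in("scene","top"):
    c=camera(n);cv2.imwrite(f"pics/{n}0.png",cv2.resize(c["frame"][:,:,::-1],(800,600)))
    np.savez(f"{n}0.npz",**c);print(n,c["fx"],-np.array(c["t"])@np.array(c["R"]),c["R"])
print(read_state())
E
```

```text
pics
scene 370.1217006994393 [-0.08429556 -0.67109364  0.86889147] [[ 0.74277293 -0.66928334 -0.01865973]
 [-0.4657824  -0.49650519 -0.73248164]
 [ 0.4809731   0.55275891 -0.68053101]]
top 446.62131723859414 [-0.51974223  0.47550888  1.46625092] [[-0.43212395 -0.90171809 -0.01316691]
 [-0.70405993  0.34645336 -0.61989491]
 [ 0.56353217 -0.25860114 -0.78457437]]
{'time_s': 0.1, 'qpos': array([-79.34398368,  21.98853263,   2.51308908,  91.6407277 ,
        -1.02493908,  66.53134408,  -2.85899424]), 'qd': array([ 0.00638319, -0.14207354, -0.07569439, -0.18084219, -0.10622667,
       -0.08042985, -0.08889293]), 'joint_efforts': array([ 2.63716349e-03, -4.34730148e+01,  1.02929011e+00, -2.50457507e+01,
        1.08566758e-02,  5.34688414e-03,  2.39408178e-05]), 'ee_pos': array([0.18186427, 0.62357875, 0.40339318]), 'tcp_rot': array([[-9.60020649e-01,  2.79928687e-01, -5.32385641e-04],
       [ 2.79929155e-01,  9.60017782e-01, -2.35082524e-03],
       [-1.46963741e-04, -2.40587103e-03, -9.99997095e-01]]), 'ft_force': array([-0.20018062, -0.87290068,  0.06496783]), 'ft_torque': array([ 0.00473979, -0.03076332,  0.07655892]), 'gripper_force': 0.0, 'opening': 0.08549085074219154}
```

View pics/top0.png

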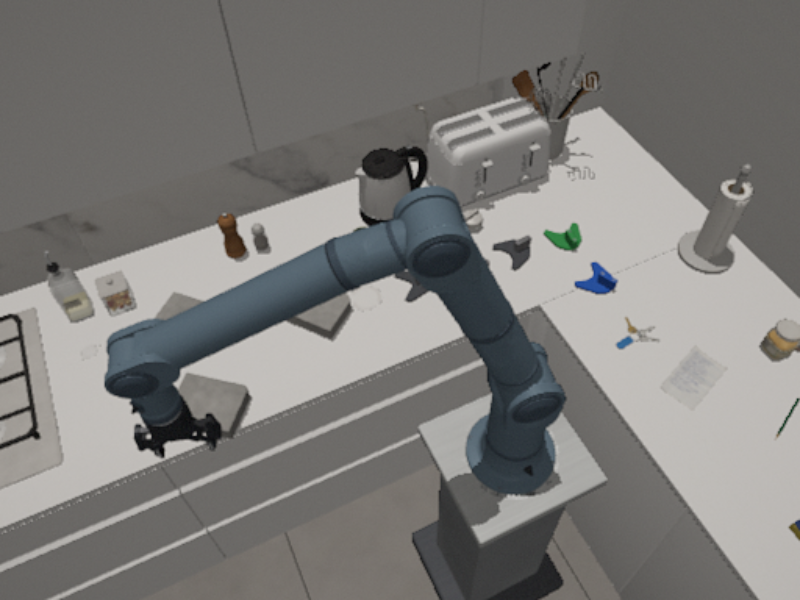

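View pics/scene0.png

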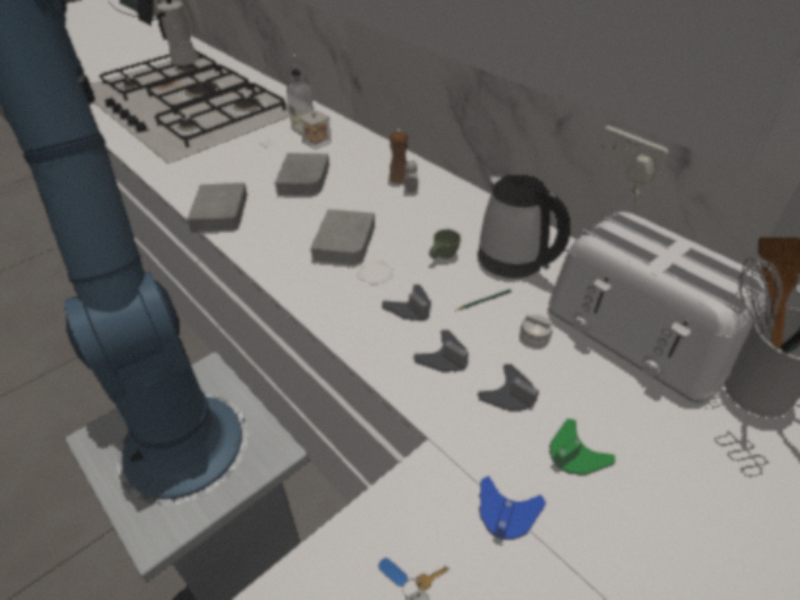

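Scene picture (800 px scale): three dark gauges lie at (408,303), (442,352) and (508,388). The blue (512,508) and green (582,448) ones are decoys. The stone beside the gauges is at (345,235), and the spares are at (218,205) and (303,173). Next I'll take an enlarged crop and measure the heights.

Run:
```python
from h import *
c=dict(np.load("scene0.npz"));P=pts(c);f=c["frame"]
cv2.imwrite("pics/crop1.png",cv2.resize(f[120:270,180:360,::-1],None,fx=4,fy=4,interpolation=cv2.INTER_CUBIC))
z=P[...,2]
ok=c["range_z"]>0
ws=ok&(abs(z)<.02)&(P[...,0]>.3)&(P[...,0]<.8)&(abs(P[...,1]-.2)<.5);print("table z",np.median(z[ws]),z[ws].std())
m=(ok&(z>.030)&(z<.055)&(P[...,0]>.2)&(P[...,1]>.1)).astype(np.uint8)
n,l,s,ce=cv2.connectedComponentsWithStats(m)
for i in range(1,n):
    if s[i,4]>300:
        q=P[l==i];print("hi",s[i],np.median(q,0),cv2.minAreaRect(q[:,:2].astype(np.float32)*1000))
hsv=cv2.cvtColor(f,cv2.COLOR_RGB2HSV)
m=((hsv[...,2]<95)&(hsv[...,1]<70)&(z>-.01)&(z<.06)&(P[...,0]>.3)&(P[...,1]<.4)&(P[...,1]>-.2)).astype(np.uint8)
n,l,s,ce=cv2.connectedComponentsWithStats(m)
for i in range(1,n):
    if s[i,4]>100:
        q=P[l==i];g=q[q[:,2]>.03];print("dark",s[i],np.median(q,0),len(g),np.median(g,0) if len(g) else 0)
```

```text
table z -9.800527391547518e-06 0.003906232305755954
hi [  63   32  120   58 1670] [0.66386762 1.18062325 0.04060329] ((673.6670532226562, 1276.605224609375), (691.4539794921875, 380.2888488769531), 89.9997787475586)
hi [193  51 122  66 546] [0.97658239 0.47721173 0.04310737] ((977.3547973632812, 594.5279541015625), (870.9014282226562, 14.771892547607422), 89.97176361083984)
hi [176  98  34  23 614] [0.64329277 0.54872265 0.04163175] ((648.0494995117188, 556.1663818359375), (168.32818603515625, 120.63926696777344), 43.76475524902344)
hi [119 117  38  27 764] [0.39133778 0.56624816 0.04158324] ((397.3895568847656, 575.9112548828125), (167.02056884765625, 121.65071868896484), 50.774131774902344)
hi [198 134  42  30 923] [0.54682046 0.24468959 0.04169341] ((554.01220703125, 252.66207885742188), (166.64846801757812, 121.19802856445312), 38.11697006225586)
dark [273  91  42  32 469] [0.97673183 0.27097911 0.0329016 ] 257 [0.97672501 0.27370682 0.04484185]
dark [363 135  17  17 133] [ 0.97744057 -0.11569017  0.04079898] 92 [ 0.97754163 -0.11688775  0.04780248]
dark [200 141  39  29 307] [0.50187968 0.20141186 0.02442749] 100 [0.50104322 0.20570861 0.03602147]
dark [275 147  19  19 269] [0.70098706 0.04989199 0.0334745 ] 158 [0.70171106 0.04937312 0.04248275]
dark [306 155  46  24 565] [ 0.7463407  -0.10139119  0.0327647 ] 313 [ 0.74825465 -0.10575456  0.04569348]
dark [245 183  30  22 333] [ 0.51225379 -0.02875033  0.00850037] 51 [ 0.5161717  -0.04567926  0.03820541]
dark [265 212  32  26 351] [ 0.46606439 -0.16863737  0.00860301] 45 [ 0.47323005 -0.18354637  0.0385069 ]
```

View pics/crop1.png

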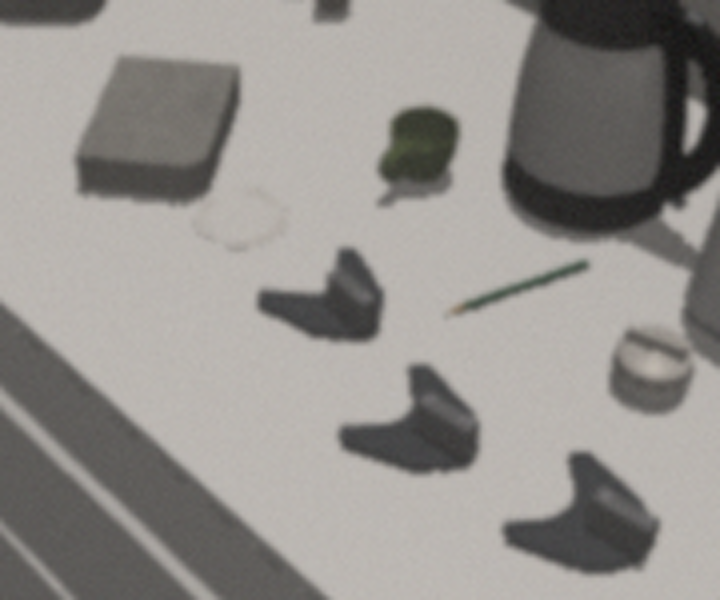

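The crop confirms three dark gauges at crop px (320,300), (410,425) and (580,520), and the stone's corner facing them at about (210,185). A faint flat ring lies in between at (240,218). Next, a rectified view so I can pick edges.

```bash
cat >> h.py <<'E'
def rect(c,x0,x1,y0,y1,h,s):
    # image of plane z=h: column = (y1-y)*s, row=(x1-x)*s, s px per m
    xs=np.arange(x1,x0,-1/s);ys=np.arange(y1,y0,-1/s);X,Y=np.meshgrid(xs,ys,indexing='ij')
    p=np.stack([X,Y,0*X+h],-1)@np.array(c["R"]).T+c["t"]
    return cv2.remap(c["frame"],(p[...,0]/p[...,2]*c["fx"]+c["cx"]).astype(np.float32),(p[...,1]/p[...,2]*c["fy"]+c["cy"]).astype(np.float32),cv2.INTER_CUBIC)
E
python3 - <<'E'
from h import *
fs=[camera("scene") for _ in range(4)];c=fs[0];c["frame"]=np.mean([f["frame"] for f in fs],0).astype(np.uint8)
np.savez("scene1.npz",**c)
G=[(261,194),(283,225),(325,248)]
ims=[]
for u,v in G:
    p=ray(c,u,v,.008);print(p)
    ims.append(rect(c,p[0]-.066,p[0]+.066,p[1]-.066,p[1]+.066,.008,2250)[:296,:296])
ims.append(rect(c,.554-.11,.554+.11,.252-.11,.252+.11,.042,1350)[:296,:296])
im=np.vstack([np.hstack(ims[:2]),np.hstack(ims[2:])])
im=cv2.convertScaleAbs(im,alpha=1.4)
cv2.imwrite("pics/rect.png",im[:,:,::-1])
P=pts(c);print(P[174,239],P[164,236])
E
```

```text
[ 0.51977045 -0.0131936   0.008     ]
[ 0.47575517 -0.16007048  0.008     ]
[ 0.50182149 -0.30464747  0.008     ]
[0.53735001 0.12185684 0.00105668] [ 5.66814535e-01  1.73796764e-01 -1.55957320e-04]
```

View pics/rect.png

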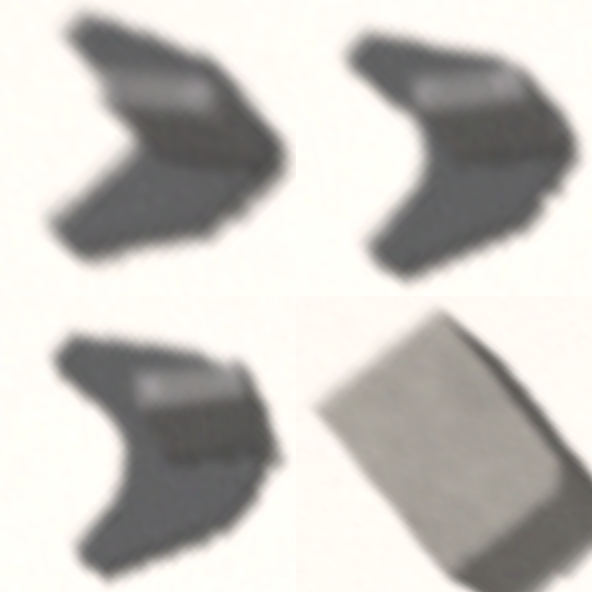

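The rectified picture shows the gauges in order of notch round: A (top left) is sharp, so 15; B (top right) is medium, so 25; C (bottom left) is wide, so 35. The stone's rounded corner is the one pointing right/down at (560,475). Now fitting lines.

```bash
cat > fit.py <<'E'
from h import *
def contour(im,thr,inv,x1,y1,s):
    g=cv2.cvtColor(im,cv2.COLOR_RGB2GRAY);m=cv2.inRange(g,0,thr) if inv else cv2.inRange(g,thr,255)
    return g,m
def lines(p, guess_n, lo):pass
def line(q):
    vx,vy,x,y=cv2.fitLine(q.astype(np.float32),cv2.DIST_HUBER,0,1e-4,1e-4).ravel();return np.array([x,y]),np.array([vx,vy])
def inter(a,b):
    t=np.linalg.solve(np.stack([a[1],-b[1]],1),b[0]-a[0]);return a[0]+t[0]*a[1]
def gauge(c,p,S=2000,thr=None):
    x1,y1=p[0]+.075,p[1]+.075
    im=rect(c,x1-.15,x1,y1-.15,y1,.008,S);g=cv2.cvtColor(im,cv2.COLOR_RGB2GRAY)
    thr=thr or 115
    cs,_=cv2.findContours(cv2.inRange(g,0,thr),cv2.RETR_EXTERNAL,cv2.CHAIN_APPROX_NONE)
    k=max(cs,key=cv2.contourArea)[:,0,:].astype(float)
    return np.stack([x1-k[:,1]/S,y1-k[:,0]/S],1)
def notch(w,n0):
    # w contour; n0 initial (notch pt, psi of opening diagonal in deg)
    N,a=np.array(n0[0]),np.radians(n0[1]-45)
    for it in range(8):
        ex=np.array([np.cos(a),np.sin(a)]);ey=np.array([-ex[1],ex[0]])
        u=(w-N)@ex;v=(w-N)@ey
        tol=.006 if it<4 else .003
        A=line(w[(abs(v)<tol)&(u>.037)&(u<.056)]);B=line(w[(abs(u)<tol)&(v>.037)&(v<.056)])
        N=inter(A,B)
        da=A[1]*np.sign(A[1]@ex);db=B[1]*np.sign(B[1]@ey)
        a1=np.arctan2(da[1],da[0]);a2=np.arctan2(-db[0],db[1]);a=(a1+a2)/2
    d=np.array([np.cos(a+np.pi/4),np.sin(a+np.pi/4)]);r=w-N
    near=r[(abs(r@np.array([-d[1],d[0]]))<.012)&(abs(r@d)<.03)]
    return N,np.degrees(a),np.degrees(a2-a1),near@d if len(near) else None
E
python3 - <<'E'
from fit import *
c=dict(np.load("scene1.npz"))
# initial: pixel picks in rect (x row) -> world
C=[(.5198,-.0132),(.4758,-.1601),(.5018,-.3046)]
off=[(0,0),(296,0),(0,296)]
pick=[(128,148),(404-0,140),(100,452)]
for i in range(3):
    u,v=pick[i][0]-off[i][0],pick[i][1]-off[i][1]
    n=(C[i][0]+.066-v/2250,C[i][1]+.066-u/2250)
    w=gauge(c,C[i])
    try:
        N,a,da,d=notch(w,(n,90));ax=np.radians(a+45);o=N-.02828*np.array([np.cos(ax),np.sin(ax)])
        print(i,"N",N.round(4),"xdir",a.round(2),"sq",da.round(2),"r~",(d.min()/.414*1000).round(1),"origin",o.round(4))
    except Exception as e: print(i,n,e)
x1,y1,S=.664,.362,2000
im=rect(c,x1-.22,x1,y1-.22,y1,.042,S);g=cv2.cvtColor(im,cv2.COLOR_RGB2GRAY)
m=cv2.inRange(g,96,168);m=cv2.morphologyEx(m,cv2.MORPH_OPEN,np.ones((9,9)))
print(np.percentile(g,[5,20,40,60,80,95]), g[220,220], g[380,380])
cs,_=cv2.findContours(m,cv2.RETR_EXTERNAL,cv2.CHAIN_APPROX_NONE);k=max(cs,key=cv2.contourArea);print(cv2.contourArea(k)/S/S*1e6)
k=k[:,0,:].astype(float);w=np.stack([x1-k[:,1]/S,y1-k[:,0]/S],1)
r=cv2.minAreaRect((w*1000).astype(np.float32));print(r)
bx=cv2.boxPoints(r)/1000
for b in bx: print(b, np.linalg.norm(w-b,axis=1).min()*1000)
np.save("stone.npy",w)
E
```

```text
0 (0.5200222222222223, -0.004088888888888892) OpenCV(4.12.0) /io/opencv/modules/imgproc/src/linefit.cpp:50: error: (-215:Assertion failed) count > 0 in function 'fitLine2D_wods'

1 (0.4795777777777778, -0.1421) OpenCV(4.12.0) /io/opencv/modules/imgproc/src/linefit.cpp:50: error: (-215:Assertion failed) count > 0 in function 'fitLine2D_wods'

2 (0.4984666666666667, -0.28304444444444443) OpenCV(4.12.0) /io/opencv/modules/imgproc/src/linefit.cpp:50: error: (-215:Assertion failed) count > 0 in function 'fitLine2D_wods'

[ 73. 113. 117. 176. 180. 181.] 117 73
20104.0
((550.5419921875, 245.3909149169922), (188.4193115234375, 133.6716766357422), 37.72499465942383)
[0.43513125 0.2406109 ] 10.672146751501185
[0.5169213  0.13488239] 34.69492865331953
[0.66595274 0.25017092] 10.396888896330184
[0.5841627  0.35589945] 4.944070046187031
```

```bash
sed -i 's/tol=.006 if it<4 else .003/tol=[.014,.010,.008,.006,.004,.003,.003,.003][it]/' fit.py
python3 - <<'E'
from fit import *
c=dict(np.load("scene1.npz"))
C=[(.5198,-.0132),(.4758,-.1601),(.5018,-.3046)]
init=[((.520,-.006),81),((.4796,-.141),90),((.4985,-.283),88)]
for i in range(3):
    w=gauge(c,C[i])
    try:
        N,a,da,d=notch(w,init[i]);ax=np.radians(a+45);o=N-.02828*np.array([np.cos(ax),np.sin(ax)])
        print(i,"N",N.round(4),"xdir",a.round(2),"sq",da.round(2),"r~",(d.min()/.414*1000).round(1),(d.max()/.414*1000).round(1),"origin",o.round(4))
    except Exception as e: print(i,len(w),e)
x1,y1,S=.664,.362,2000
im=rect(c,x1-.22,x1,y1-.22,y1,.042,S);g=cv2.cvtColor(im,cv2.COLOR_RGB2GRAY)
m=cv2.inRange(g,95,147);m=cv2.morphologyEx(m,cv2.MORPH_OPEN,cv2.getStructuringElement(cv2.MORPH_ELLIPSE,(31,31)))
cs,_=cv2.findContours(m,cv2.RETR_EXTERNAL,cv2.CHAIN_APPROX_NONE);k=max(cs,key=cv2.contourArea);print(cv2.contourArea(k)/S/S*1e6)
k=k[:,0,:].astype(float);w=np.stack([x1-k[:,1]/S,y1-k[:,0]/S],1)
r=cv2.minAreaRect((w*1000).astype(np.float32));print(r)
ct=np.array(r[0])/1000;L,W,th=r[1][0],r[1][1],np.radians(r[2])
bx=cv2.boxPoints(r)/1000
# fit 4 edges: middle portions of each side
E=[]
for i in range(4):
    p,q=bx[i],bx[(i+1)%4];l=np.linalg.norm(q-p);t=(q-p)/l;n=np.array([-t[1],t[0]])
    s=(w-p)@t;e=abs((w-p)@n);E.append(line(w[(s>.3*l)&(s<.7*l)&(e<.006)]))
    print("edge",np.degrees(np.arctan2(E[-1][1][1],E[-1][1][0])).round(2))
for i in range(4):
    b=inter(E[i-1],E[i]);dd=np.linalg.norm(w-b,axis=1).min()*1000;print("corner",b.round(4),"gap",dd.round(2),"r~",(dd/.414).round(1))
E
```

```text
0 623 OpenCV(4.12.0) /io/opencv/modules/imgproc/src/linefit.cpp:50: error: (-215:Assertion failed) count > 0 in function 'fitLine2D_wods'

1 624 OpenCV(4.12.0) /io/opencv/modules/imgproc/src/linefit.cpp:50: error: (-215:Assertion failed) count > 0 in function 'fitLine2D_wods'

2 628 OpenCV(4.12.0) /io/opencv/modules/imgproc/src/linefit.cpp:50: error: (-215:Assertion failed) count > 0 in function 'fitLine2D_wods'

18679.875
((556.16943359375, 251.4187774658203), (160.4296112060547, 124.359375), 37.4605598449707)
edge -52.29
edge 37.81
edge -52.05
edge 38.95
corner [0.4571 0.2498] gap 2.47 r~ 6.0
corner [0.5285 0.1573] gap 10.36 r~ 25.0
corner [0.6544 0.255 ] gap 2.43 r~ 5.9
corner [0.5806 0.3497] gap 5.18 r~ 12.5
```

```bash
cat > g.py <<'E'
from fit import *
from scipy.optimize import least_squares
def fitnotch(w):
    # tips = farthest pair -> init; then robust fit of two legs + round to inner contour
    D=np.linalg.norm(w[:,None]-w[None],axis=2);i,j=np.unravel_index(D.argmax(),D.shape);t1,t2=w[i],w[j]
    mid=(t1+t2)/2;t=(t2-t1)/D[i,j];n=np.array([-t[1],t[0]])
    if (w.mean(0)-mid)@n>0:n=-n      # n: opening direction
    yaw=np.arctan2(n[1],n[0])-np.pi/4
    N=mid-n*(.0594-.0283)
    def sd(p,q):
        N=p[:2];r=p[3];ex=np.array([np.cos(p[2]),np.sin(p[2])]);ey=np.array([-ex[1],ex[0]])
        u,v=(q-N)@ex,(q-N)@ey
        a=np.minimum(u,v);k=(u<r)&(v<r)
        return np.where(k,r-np.hypot(u-r,v-r),a),u,v
    p=np.array([N[0],N[1],yaw,.025])
    for tol in (.014,.01,.006,.004,.003,.003):
        d,u,v=sd(p,w);q=w[(abs(d)<tol)&(u<.055)&(v<.055)&(u>-.01)&(v>-.01)]
        p=least_squares(lambda p:sd(p,q)[0],p,loss="soft_l1",f_scale=.001).x
    ax=p[2]+np.pi/4
    return p,len(q),np.sqrt(np.mean(sd(p,q)[0]**2))*1000,D.max()*1000,p[:2]-.02828*np.array([np.cos(ax),np.sin(ax)])
def show(c,C,thr=115):
    p,n,e,D,o=fitnotch(gauge(c,C,thr=thr))
    print("N",p[:2].round(4),"yaw",np.degrees(p[2]).round(2),"r",(p[3]*1000).round(1),"n",n,"rms",e.round(2),"D",D.round(1),"org",o.round(4));return p,o
def stone(c,ctr,lo=95,hi=147):
    S=2000;x1,y1=ctr[0]+.12,ctr[1]+.12
    g=cv2.cvtColor(rect(c,x1-.24,x1,y1-.24,y1,.042,S),cv2.COLOR_RGB2GRAY)
    m=cv2.morphologyEx(cv2.inRange(g,lo,hi),cv2.MORPH_OPEN,cv2.getStructuringElement(cv2.MORPH_ELLIPSE,(31,31)))
    k=max(cv2.findContours(m,cv2.RETR_EXTERNAL,cv2.CHAIN_APPROX_NONE)[0],key=cv2.contourArea)[:,0,:].astype(float)
    w=np.stack([x1-k[:,1]/S,y1-k[:,0]/S],1);bx=cv2.boxPoints(cv2.minAreaRect((w*1000).astype(np.float32)))/1000
    E=[]
    for i in range(4):
        p,q=bx[i],bx[(i+1)%4];l=np.linalg.norm(q-p);t=(q-p)/l;n=np.array([-t[1],t[0]])
        s=(w-p)@t;e=abs((w-p)@n);E.append(line(w[(s>.3*l)&(s<.7*l)&(e<.006)]))
    for i in range(4):
        b=inter(E[i-1],E[i]);dd=np.linalg.norm(w-b,axis=1).min()*1000
        print(" corner",b.round(4),"gap",dd.round(2),"edges",[np.degrees(np.arctan2(e[1][1],e[1][0])).round(2) for e in (E[i-1],E[i])])
E
python3 - <<'E'
from g import *
c=dict(np.load("scene1.npz"))
for C in [(.5198,-.0132),(.4758,-.1601),(.5018,-.3046)]: show(c,C)
for s in [(.554,.2527),(.397,.576),(.648,.556)]: print(s);stone(c,s)
E
```

```text
N [ 0.5163 -0.0109] yaw -60.6 r -48.5 n 101 rms 1.2 D 112.2 org [ 0.4891 -0.0033]
N [-8.7717 25.8477] yaw -117.18 r 66566.9 n 0 rms nan D 110.4 org [-8.7803 25.8746]
N [ 5.0051 20.6957] yaw -143.7 r 51695.9 n 0 rms nan D 111.0 org [ 5.0094 20.7236]
(0.554, 0.2527)
 corner [0.4571 0.2501] gap 2.53 edges [np.float32(38.89), np.float32(-52.5)]
 corner [0.5284 0.1572] gap 10.56 edges [np.float32(-52.5), np.float32(37.87)]
 corner [0.6544 0.2552] gap 2.13 edges [np.float32(37.87), np.float32(-51.91)]
 corner [0.5804 0.3495] gap 4.84 edges [np.float32(-51.91), np.float32(38.89)]
(0.397, 0.576)
 corner [0.3035 0.5579] gap 3.05 edges [np.float32(49.76), np.float32(-42.06)]
 corner [0.3914 0.4786] gap 9.45 edges [np.float32(-42.06), np.float32(50.55)]
 corner [0.4932 0.6023] gap 1.74 edges [np.float32(50.55), np.float32(-39.51)]
 corner [0.4036 0.6762] gap 3.22 edges [np.float32(-39.51), np.float32(49.76)]
(0.648, 0.556)
  return _methods._mean(a, axis=axis, dtype=dtype,
  ret = ret.dtype.type(ret / rcount)
Traceback (most recent call last):
  File "g.py", line 33, in stone
    s=(w-p)@t;e=abs((w-p)@n);E.append(line(w[(s>.3*l)&(s<.7*l)&(e<.006)]))
                                      ~~~~^^^^^^^^^^^^^^^^^^^^^^^^^^^^^^^
  File "fit.py", line 7, in line
    vx,vy,x,y=cv2.fitLine(q.astype(np.float32),cv2.DIST_HUBER,0,1e-4,1e-4).ravel();return np.array([x,y]),np.array([vx,vy])
              ~~~~~~~~~~~^^^^^^^^^^^^^^^^^^^^^^^^^^^^^^^^^^^^^^^^^^^^^^^^^
cv2.error: OpenCV(4.12.0) /io/opencv/modules/imgproc/src/linefit.cpp:50: error: (-215:Assertion failed) count > 0 in function 'fitLine2D_wods'
```

```bash
python3 - <<'E'
s=open('g.py').read()
s=s.replace("def fitnotch(w):","def fitnotch(w,r):").replace("N=p[:2];r=p[3];","N=p[:2];").replace("p=np.array([N[0],N[1],yaw,.025])","p=np.array([N[0],N[1],yaw])")
a=s.index("def show");b=s.index("def stone")
s=s[:a]+'''def show(c,C,thr=115,rs=(.015,.025,.035)):
    w=gauge(c,C,thr=thr)
    for r in rs:
        p,n,e,D,o=fitnotch(w,r)
        print(r,"N",p[:2].round(4),"yaw",np.degrees(p[2]).round(2),"n",n,"rms",e.round(2),"D",D.round(1),"org",o.round(4))
    return p,o
'''+s[b:]
open('g.py','w').write(s)
E
python3 - <<'E'
from g import *
c=dict(np.load("scene1.npz"))
for C in [(.5198,-.0132),(.4758,-.1601),(.5018,-.3046)]:
    show(c,C)
E
```

```text
0.015 N [ 0.5404 -0.3069] yaw 12.28 n 0 rms nan D 112.2 org [ 0.5251 -0.3307]
0.025 N [ 0.4791 -0.0403] yaw -48.16 n 75 rms 1.4 D 112.2 org [ 0.4509 -0.0388]
0.035 N [ 0.4809 -0.0391] yaw -51.79 n 53 rms 1.26 D 112.2 org [ 0.4529 -0.0358]
0.015 N [ 0.4299 -0.1661] yaw -72.01 n 84 rms 1.23 D 110.4 org [ 0.4047 -0.1532]
0.025 N [ 0.4768 -0.0925] yaw -232.59 n 29 rms 0.77 D 110.4 org [ 0.5049 -0.0962]
0.035 N [ 0.4334 -0.1561] yaw -83.02 n 81 rms 1.3 D 110.4 org [ 0.4111 -0.1387]
0.015 N [ 0.5387 -0.2971] yaw -183.97 n 90 rms 1.11 D 111.0 org [ 0.56   -0.2785]
0.025 N [ 0.5409 -0.2838] yaw -166.98 n 85 rms 1.52 D 111.0 org [ 0.5559 -0.2598]
0.035 N [ 0.5453 -0.3019] yaw -193.84 n 64 rms 1.41 D 111.0 org [ 0.5695 -0.2873]
  return _methods._mean(a, axis=axis, dtype=dtype,
  ret = ret.dtype.type(ret / rcount)
```

```bash
python3 - <<'E'
s=open('g.py').read()
a=s.index("    # tips");b=s.index("    def sd")
s=s[:a]+'''    D=np.zeros(1);mid=(t1+t2)/2;t=(t2-t1)/np.linalg.norm(t2-t1);n=-np.array([-t[1],t[0]])  # t1 on y leg, t2 on x leg (inner tips)
    n=np.array([-t[1],t[0]]);yaw=np.arctan2(n[1],n[0])-np.pi/4;N=mid-n*.0424
'''+s[b:]
s=s.replace("def fitnotch(w,r):","def fitnotch(w,r,t1,t2):").replace("def show(c,C,","def show(c,C,t1,t2,").replace("fitnotch(w,r)\n","fitnotch(w,r,np.array(t1),np.array(t2))\n")
s=s.replace('"D",D.round(1),','')
open('g.py','w').write(s)
E
python3 - <<'E'
from g import *
c=dict(np.load("scene1.npz"))
C=[(.51977,-.01319),(.47576,-.16007),(.50182,-.30465)]
T=[((50,222),(68,32)),((368-296,243),(348-296,50)),((80,548-296),(55,355-296))]
for k,(p,t) in enumerate(zip(C,T)):
    W=[(p[0]+.066-v/2250,p[1]+.066-u/2250) for u,v in t]
    show(c,p,W[0],W[1])
E
```

```text
0.015 N [ 0.519 -0.013] yaw 34.97 n 167 rms 1.29 org [ 0.514  -0.0408]
0.025 N [ 0.5228 -0.0153] yaw 38.65 n 148 rms 1.11 org [ 0.5196 -0.0434]
0.035 N [ 0.521  -0.0149] yaw 37.21 n 130 rms 1.08 org [ 0.5171 -0.0429]
0.015 N [ 0.4766 -0.162 ] yaw 51.26 n 145 rms 0.98 org [ 0.4797 -0.1901]
0.025 N [ 0.4765 -0.1624] yaw 51.07 n 166 rms 0.34 org [ 0.4795 -0.1905]
0.035 N [ 0.4767 -0.1645] yaw 50.93 n 161 rms 1.48 org [ 0.4796 -0.1927]
0.015 N [ 0.4991 -0.3074] yaw 51.11 n 126 rms 0.94 org [ 0.5021 -0.3355]
0.025 N [ 0.5002 -0.3065] yaw 52.16 n 169 rms 1.07 org [ 0.5037 -0.3345]
0.035 N [ 0.4997 -0.3084] yaw 51.45 n 163 rms 0.53 org [ 0.5029 -0.3365]
```

```bash
cat > plan.py <<'E'
from h import *
def plan(wps,state=None,ymod=True,start=None):
    """wps: list of (x,y,z,yawY,nrows); yawY world angle of tool y (mod 180). Prints rows."""
    s=state or read_state();p=np.array(s["ee_pos"]);R=np.array(s["tcp_rot"]);th=np.degrees(np.arctan2(R[1,1],R[0,1]))
    if start: p,th=np.array(start[:3]),start[3]
    print("at",p.round(4),round(th,2),"t",round(s["time_s"],2),"F",np.round(s["ft_force"],1),"open",round(s["opening"],4))
    for x,y,z,yw,n in wps:
        d=(yw-th+90)%180-90;q=np.array([x,y,z]);st=(q-p)/n;dr=-d/n
        rows=[]
        for k in range(n):
            t=np.radians(th);Y=np.array([np.cos(t),np.sin(t),0]);X=np.array([Y[1],-Y[0],0])*-1 # X=Y x Z, Z=(0,0,-1)
            X=np.cross(Y,[0,0,-1.]);rows.append([round(float(st@X),4),round(float(st@Y),4),round(float(-st[2]),4)]);th-=dr
        print("xyz",rows,"roll",round(dr,2),"x",n);p=q
E
python3 - <<'E'
from plan import *
c=dict(np.load("scene1.npz"));P=pts(c)
for C in [(.517,-.043),(.4795,-.1905),(.503,-.3365)]:
    q=P[(abs(P[...,0]-C[0])<.06)&(abs(P[...,1]-C[1])<.06)&(P[...,2]>.034)&(P[...,2]<.046)]
    print(len(q),q.mean(0),cv2.minAreaRect((q[:,:2]*1000).astype(np.float32)))
plan([(.38,.35,.38,60,6),(.52,0,.36,30,8),(.503,-.336,.30,6.5,8)])
E
```

```text
62 [ 0.5196027  -0.0430998   0.03912791] ((520.7960205078125, -42.00782775878906), (53.44569778442383, 16.202423095703125), 87.82832336425781)
84 [ 0.47853958 -0.19069397  0.03850293] ((479.7784423828125, -189.40623474121094), (19.187763214111328, 49.673492431640625), 9.719710350036621)
98 [ 0.50346966 -0.3365753   0.03895576] ((505.77166748046875, -335.8373107910156), (19.264667510986328, 49.32732009887695), 5.944117546081543)
at [0.1819 0.6239 0.4042] 73.75 t 0.3 F [-0.1  0.4 -0.2] open 0.0852
xyz [[-0.0445, -0.0346, 0.004], [-0.0458, -0.0328, 0.004], [-0.0471, -0.0309, 0.004], [-0.0483, -0.029, 0.004], [-0.0494, -0.0271, 0.004], [-0.0505, -0.0251, 0.004]] roll 2.29 x 6
xyz [[-0.037, -0.0291, 0.0025], [-0.0389, -0.0267, 0.0025], [-0.0405, -0.0241, 0.0025], [-0.042, -0.0214, 0.0025], [-0.0433, -0.0186, 0.0025], [-0.0444, -0.0157, 0.0025], [-0.0454, -0.0127, 0.0025], [-0.0461, -0.0098, 0.0025]] roll 3.75 x 8
xyz [[-0.0353, -0.0228, 0.0075], [-0.0364, -0.021, 0.0075], [-0.0375, -0.0191, 0.0075], [-0.0384, -0.0172, 0.0075], [-0.0392, -0.0152, 0.0075], [-0.0399, -0.0131, 0.0075], [-0.0406, -0.0111, 0.0075], [-0.0411, -0.009, 0.0075]] roll 2.94 x 8
```

>>> jog_arm(
  grip=[-1,-1,-1,-1,-1,-1,-1,-1,-1,-1,-1,-1],
  xyz=[
    [-0.038,-0.029,0.004],
    [-0.038,-0.028,0.004],
    [-0.039,-0.027,0.004],
    [-0.04,-0.026,0.003],
    [-0.04,-0.025,0.003],
    [-0.041,-0.024,0.003],
    [-0.042,-0.023,0.003],
    [-0.04,-0.024,0.003],
    [-0.042,-0.022,0.003],
    [-0.043,-0.019,0.003],
    [-0.044,-0.016,0.003],
    [-0.044,-0.013,0.003],
  ],
  roll=[2,2,2,2,2,2,3,4,4,4,4,4],
)

```text
time_s: 1.5
ee_pos: [0.4771, 0.1397, 0.366]
tcp_rot: [[-0.624, 0.782, 0.001], [0.782, 0.624, 0.001], [0.0, 0.001, -1.0]]
ft_force: [0.0, 0.9, -0.6]
opening: 0.0854
gripper_force: 0.0
```

Run:
```python
from plan import *
plan([(.5035,-.3365,.30,6.3,10),(.5035,-.3365,.187,6.3,4)])
```

```text
at [0.4771 0.1397 0.366 ] 38.57 t 1.5 F [ 0.   0.9 -0.6] open 0.0854
xyz [[-0.0389, -0.0276, 0.0066], [-0.0404, -0.0254, 0.0066], [-0.0417, -0.0231, 0.0066], [-0.043, -0.0207, 0.0066], [-0.0441, -0.0182, 0.0066], [-0.045, -0.0157, 0.0066], [-0.0458, -0.0132, 0.0066], [-0.0465, -0.0106, 0.0066], [-0.047, -0.0079, 0.0066], [-0.0474, -0.0053, 0.0066]] roll 3.23 x 10
xyz [[0.0, 0.0, 0.0282], [0.0, 0.0, 0.0282], [0.0, 0.0, 0.0282], [0.0, 0.0, 0.0282]] roll -0.0 x 4
```

>>> jog_arm(
  grip=[-1,-1,-1,-1,-1,-1,-1,-1,-1,-1,-0.2,-0.2],
  xyz=[
    [-0.039,-0.028,0.006],
    [-0.04,-0.025,0.006],
    [-0.042,-0.023,0.006],
    [-0.043,-0.021,0.006],
    [-0.044,-0.018,0.006],
    [-0.045,-0.016,0.006],
    [-0.046,-0.013,0.007],
    [-0.047,-0.011,0.007],
    [-0.047,-0.008,0.007],
    [-0.047,-0.005,0.007],
    [0,0,0],
    [0,0,0],
  ],
  roll=[3.2,3.2,3.2,3.2,3.2,3.2,3.2,3.2,3.2,3.2,0,0],
)

```text
time_s: 2.7
ee_pos: [0.5044, -0.3365, 0.3013]
tcp_rot: [[-0.114, 0.993, -0.001], [0.993, 0.114, -0.001], [-0.0, -0.001, -1.0]]
ft_force: [0.1, 0.2, -0.3]
opening: 0.0591
gripper_force: 0.0
```

Run:
```python
from plan import *
plan([(.5035,-.3365,.187,6.3,5)])
```

```text
at [ 0.5044 -0.3365  0.3013] 6.55 t 2.7 F [ 0.1  0.2 -0.3] open 0.0591
xyz [[0.0, -0.0002, 0.0229], [0.0, -0.0002, 0.0229], [0.0, -0.0002, 0.0229], [0.0, -0.0002, 0.0229], [0.0, -0.0002, 0.0229]] roll 0.05 x 5
```

>>> jog_arm(
  grip=[-0.2,-0.2,-0.2,-0.2,-0.2,1,1,1,1,1,1],
  xyz=[
    [0,-0.001,0.03],
    [0,0,0.03],
    [0,0,0.03],
    [0,0,0.02],
    [0,0,0.004],
    [0,0,0],
    [0,0,0],
    [0,0,0],
    [0,0,0],
    [0,0,0],
    [0,0,0],
  ],
  roll=[0,0,0,0,0,0,0,0,0,0,0],
  grip_force=40,
)

```text
time_s: 3.8
ee_pos: [0.5052, -0.3353, 0.1894]
tcp_rot: [[-0.118, 0.993, 0.003], [0.993, 0.118, -0.001], [-0.001, 0.003, -1.0]]
ft_force: [0.8, 0.9, 7.9]
opening: 0.0154
gripper_force: 41.4
```

Run:
```python
from plan import *
s=read_state();print(s["ft_force"],s["gripper_force"],s["opening"])
# place 35: yaw 37.75 ; test start: N offset from stone origin by 25mm back along stone x, and clear 6 mm in y
a=np.radians(37.75);ex=np.array([np.cos(a),np.sin(a)]);ey=np.array([-ex[1],ex[0]]);O=np.array([.5285,.1573])
d=(ex+ey)/2**.5
for u,v in [(-.05,-.05),(-.035,-.01)]:
    n=O+u*ex+v*ey;print(n-.02828*d)
g=O-.05*ex-.05*ey-.02828*d
plan([(.5035,-.3365,.25,6.5,2),(g[0],g[1],.25,-7.25,11)])
```

```text
[0.82947303 0.88322305 7.8549401 ] 41.37446343898773 0.015356564816017665
[0.51600748 0.05910076]
[0.50337913 0.0999116 ]
at [ 0.5052 -0.3353  0.1894] 6.75 t 3.8 F [0.8 0.9 7.9] open 0.0154
xyz [[-0.0005, -0.0009, -0.0303], [-0.0005, -0.0009, -0.0303]] roll 0.12 x 2
xyz [[0.0356, 0.0052, -0.0], [0.0357, 0.0044, -0.0], [0.0358, 0.0036, -0.0], [0.0359, 0.0029, -0.0], [0.0359, 0.0021, -0.0], [0.036, 0.0013, -0.0], [0.036, 0.0005, -0.0], [0.036, -0.0003, -0.0], [0.036, -0.0011, -0.0], [0.0359, -0.0018, -0.0], [0.0359, -0.0026, -0.0]] roll 1.25 x 11
```

>>> jog_arm(
  grip=[1,1,1],
  xyz=[
    [0,0,-0.02],
    [0,0,-0.035],
    [0,0,-0.015],
  ],
  roll=[0,0,0],
)

```text
time_s: 4.1
ee_pos: [0.5046, -0.3358, 0.2601]
tcp_rot: [[-0.117, 0.993, 0.003], [0.993, 0.117, -0.002], [-0.003, 0.003, -1.0]]
ft_force: [0.7, -0.7, -1.0]
opening: 0.0153
gripper_force: 40.4
```

```bash
cat > stn.py <<'E'
from plan import *
O=np.array([.5285,.1573]);YAW=37.75
def setup(O,YAW):
    a=np.radians(YAW);ex=np.array([np.cos(a),np.sin(a)]);ey=np.array([-ex[1],ex[0]]);return ex,ey,(ex+ey)/2**.5
def tcp(u,v,off=.0271,O=O,YAW=YAW):
    ex,ey,d=setup(O,YAW);return O+u*ex+v*ey-off*d
def uv(p,off=.0271):
    ex,ey,d=setup(O,YAW);n=np.array(p[:2])+off*d-O;return (n@ex).round(5),(n@ey).round(5)
E
python3 - <<'E'
from stn import *
g=tcp(-.03,-.02);z=read_state()["ee_pos"][2]
plan([(g[0],g[1],z,-7.25,11)])
E
```

```text
at [ 0.5046 -0.3358  0.2601] 6.71 t 4.1 F [ 0.7 -0.7 -1. ] open 0.0153
xyz [[0.0389, 0.0054, -0.0], [0.039, 0.0045, -0.0], [0.0391, 0.0037, -0.0], [0.0392, 0.0028, -0.0], [0.0392, 0.0019, -0.0], [0.0393, 0.0011, -0.0], [0.0393, 0.0002, -0.0], [0.0393, -0.0007, -0.0], [0.0393, -0.0015, -0.0], [0.0392, -0.0024, -0.0], [0.0391, -0.0033, -0.0]] roll 1.27 x 11
```

>>> jog_arm(
  grip=[1,1,1,1,1,1,1,1,1,1,1,1],
  xyz=[
    [0.039,0.005,0],
    [0.039,0.005,0],
    [0.039,0.004,0],
    [0.039,0.003,0],
    [0.039,0.002,0],
    [0.039,0.001,0],
    [0.039,0,0],
    [0.039,-0.001,0],
    [0.039,-0.002,0],
    [0.04,-0.002,0],
    [0.04,-0.003,0],
    [0,0,0],
  ],
  roll=[1.3,1.3,1.3,1.2,1.3,1.3,1.3,1.2,1.3,1.3,1.2,0],
)

```text
time_s: 5.3
ee_pos: [0.5137, 0.1053, 0.2572]
tcp_rot: [[0.115, 0.993, -0.0], [0.993, -0.115, 0.004], [0.004, -0.001, -1.0]]
ft_force: [0.9, -0.0, -1.7]
opening: 0.015
gripper_force: 40.3
```

Run:
```python
from stn import *
s=read_state();print(uv(s["ee_pos"]))
g=tcp(-.024,-.006)
plan([(g[0],g[1],.191,-7.25,4)])
c=camera("scene");cv2.imwrite("pics/hold.png",cv2.resize(c["frame"][110:210,180:300,::-1],None,fx=5,fy=5,interpolation=cv2.INTER_CUBIC))
```

```text
(np.float64(-0.02441), np.float64(-0.01291))
at [0.5137 0.1053 0.2572] -6.59 t 5.3 F [ 0.9 -0.  -1.7] open 0.015
xyz [[0.0013, -0.0011, 0.0165], [0.0013, -0.0011, 0.0165], [0.0013, -0.0011, 0.0165], [0.0013, -0.0011, 0.0165]] roll 0.16 x 4
```

View pics/hold.png

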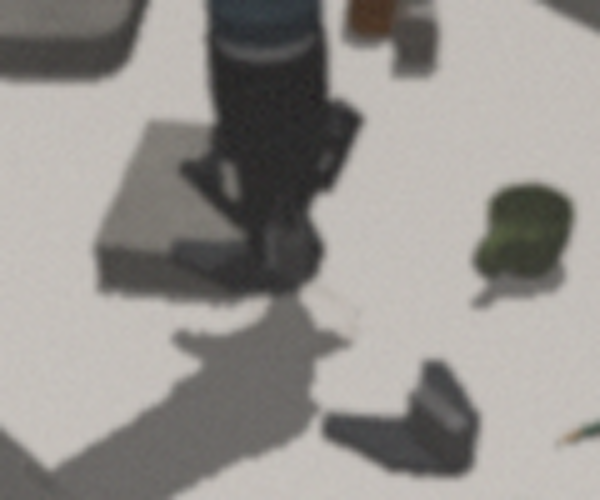

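Picture: the held gauge hangs just above the stone's near corner at (250,260), and the 15 gauge sits undisturbed at (400,430). I'll lower it just off the corner.

>>> jog_arm(
  grip=[1,1,1,1,1,1],
  xyz=[
    [0,0,0.02],
    [0,0,0.02],
    [0,0,0.015],
    [0,0,0.008],
    [0,0,0.002],
    [0,0,0],
  ],
  roll=[0.7,0,0,0,0,0],
)

```text
time_s: 5.95
ee_pos: [0.5141, 0.0967, 0.1927]
tcp_rot: [[0.139, 0.99, 0.0], [0.99, -0.139, -0.0], [-0.0, 0.0, -1.0]]
ft_force: [0.5, -0.5, -1.0]
opening: 0.0153
gripper_force: 40.3
```

Run:
```python
from stn import *
s=read_state();print(uv(s["ee_pos"]));plan([])
ex,ey,d=setup(O,YAW)
R=np.array(s["tcp_rot"]);print("1mm along ex,ey in tool xy:",ex@R[:2,:2],ey@R[:2,:2],s["ft_torque"])
```

```text
(np.float64(-0.02932), np.float64(-0.01988))
at [0.5141 0.0967 0.1927] -8.0 t 5.95 F [ 0.5 -0.5 -1. ] open 0.0153
1mm along ex,ey in tool xy: [0.71632948 0.69776217] [ 0.69776213 -0.7163295 ] [-0.04049303  0.027734    0.01743698]
```

>>> jog_arm(
  grip=[1,1,1,1,1,1,1,1,1],
  xyz=[
    [0.0042,0.0042,0],
    [0.004,-0.004,0],
    [0.003,-0.003,0],
    [0.002,-0.002,0],
    [0.0014,-0.0014,0],
    [0.0007,-0.0007,0],
    [0.0007,-0.0007,0],
    [0.0004,-0.0004,0],
    [0,0,0],
  ],
  roll=[-0.7,0,0,0,0,0,0,0,0],
)

```text
time_s: 6.85
ee_pos: [0.5081, 0.1144, 0.1927]
tcp_rot: [[0.126, 0.992, -0.0], [0.992, -0.126, -0.0], [-0.0, -0.0, -1.0]]
ft_force: [0.2, 0.3, -0.6]
opening: 0.0148
gripper_force: 40.3
```

Run:
```python
from stn import *
s=read_state();print(uv(s["ee_pos"]),s["ft_torque"]);plan([])
```

```text
(np.float64(-0.02325), np.float64(-0.00221)) [-0.04185458  0.02785068 -0.00352828]
at [0.5081 0.1144 0.1927] -7.26 t 6.85 F [ 0.2  0.3 -0.6] open 0.0148
```

>>> jog_arm(
  grip=[1,1,1,1,1],
  xyz=[
    [0.0004,-0.0004,0],
    [0.0004,-0.0004,0],
    [0.0004,-0.0004,0],
    [0.0004,-0.0004,0],
    [0,0,0],
  ],
  roll=[0,0,0,0,0],
)

```text
time_s: 7.35
ee_pos: [0.5071, 0.1155, 0.1928]
tcp_rot: [[0.127, 0.992, 0.001], [0.992, -0.127, -0.001], [-0.001, 0.001, -1.0]]
ft_force: [0.6, -2.9, -1.0]
opening: 0.0154
gripper_force: 40.2
```

```bash
cat > chk.py <<'E'
from stn import *
s=read_state();ex,ey,d=setup(O,YAW);F=np.array(s["ft_force"])
R=np.array(s["tcp_rot"])
print("uv",uv(s["ee_pos"]),"z",s["ee_pos"][2].round(4),"yawY",np.degrees(np.arctan2(R[1,1],R[0,1])).round(2),"Fu,Fv,Fz",(F[:2]@ex).round(2),(F[:2]@ey).round(2),F[2].round(2),"Tz",s["ft_torque"].round(2),"t",s["time_s"])
E
python3 chk.py
```

```text
uv (np.float64(-0.02338), np.float64(-0.00076)) z 0.1928 yawY -7.33 Fu,Fv,Fz -1.28 -2.62 -1.0 Tz [-0.57 -0.36 -0.22] t 7.35
```

>>> jog_arm(
  grip=[1,1,1,1,1],
  xyz=[
    [0.0012,0.0016,0],
    [0.0014,0.0014,0],
    [0.0014,0.0014,0],
    [0.0014,0.0014,0],
    [0,0,0],
  ],
  roll=[0,0,0,0,0],
)

```text
time_s: 7.85
ee_pos: [0.5134, 0.1203, 0.1926]
tcp_rot: [[0.127, 0.992, 0.0], [0.992, -0.127, -0.001], [-0.001, 0.0, -1.0]]
ft_force: [0.7, -4.8, -2.4]
opening: 0.0152
gripper_force: 40.2
```

```bash
python3 chk.py
```

```text
uv (np.float64(-0.01543), np.float64(-0.00078)) z 0.1926 yawY -7.29 Fu,Fv,Fz -2.42 -4.23 -2.39 Tz [-1.23 -0.16 -0.24] t 7.85
```

>>> jog_arm(
  grip=[1,1,1,1,1],
  xyz=[
    [0.0006,0.001,0],
    [0.0007,0.0007,0],
    [0.0007,0.0007,0],
    [0.0007,0.0007,0],
    [0,0,0],
  ],
  roll=[0,0,0,0,0],
)

```text
time_s: 8.35
ee_pos: [0.5166, 0.1227, 0.1926]
tcp_rot: [[0.127, 0.992, 0.0], [0.992, -0.127, -0.001], [-0.001, 0.0, -1.0]]
ft_force: [0.1, -5.2, -1.5]
opening: 0.0152
gripper_force: 40.3
```

```bash
python3 chk.py
```

```text
uv (np.float64(-0.01144), np.float64(-0.00092)) z 0.1926 yawY -7.28 Fu,Fv,Fz -3.06 -4.19 -1.55 Tz [-1.18 -0.16 -0.19] t 8.35
```

>>> jog_arm(
  grip=[1,1,1,1,1],
  xyz=[
    [0.0005,0.0009,0],
    [0.0007,0.0007,0],
    [0.0007,0.0007,0],
    [0.0007,0.0007,0],
    [0,0,0],
  ],
  roll=[0,0,0,0,0],
)

```text
time_s: 8.85
ee_pos: [0.5199, 0.1251, 0.1926]
tcp_rot: [[0.126, 0.992, -0.0], [0.992, -0.126, -0.001], [-0.001, -0.0, -1.0]]
ft_force: [0.5, -5.4, -2.2]
opening: 0.0151
gripper_force: 40.3
```

```bash
python3 chk.py
```

```text
uv (np.float64(-0.00735), np.float64(-0.00103)) z 0.1926 yawY -7.25 Fu,Fv,Fz -2.93 -4.58 -2.15 Tz [-1.24 -0.12 -0.12] t 8.85
```

>>> jog_arm(
  grip=[1,1,1,1,1],
  xyz=[
    [0.0005,0.0009,0],
    [0.0007,0.0007,0],
    [0.0007,0.0007,0],
    [0.0007,0.0007,0],
    [0,0,0],
  ],
  roll=[0,0,0,0,0],
)

```text
time_s: 9.35
ee_pos: [0.522, 0.126, 0.1921]
tcp_rot: [[0.126, 0.992, -0.004], [0.992, -0.126, -0.003], [-0.003, -0.003, -1.0]]
ft_force: [-1.1, -6.9, -0.2]
opening: 0.0152
gripper_force: 40.4
```

```bash
python3 chk.py
```

```text
uv (np.float64(-0.00511), np.float64(-0.00163)) z 0.1921 yawY -7.26 Fu,Fv,Fz -5.09 -4.84 -0.23 Tz [-1.65  0.34 -0.04] t 9.35
```

>>> jog_arm(
  grip=[1,1,1,1,1,1,1,1,1,1],
  xyz=[
    [-0.0028,0.0028,0],
    [-0.0028,0.0028,0],
    [0,0,0],
    [0.0007,0.0007,0],
    [0.0007,0.0007,0],
    [0.0007,0.0007,0],
    [0.0003,0.0003,0],
    [0.0003,0.0003,0],
    [0.0003,0.0003,0],
    [0,0,0],
  ],
  roll=[0,0,0,0,0,0,0,0,0,0],
)

```text
time_s: 10.35
ee_pos: [0.531, 0.1237, 0.1925]
tcp_rot: [[0.126, 0.992, -0.001], [0.992, -0.126, -0.0], [-0.001, -0.001, -1.0]]
ft_force: [-1.8, -0.5, -0.5]
opening: 0.0151
gripper_force: 40.4
```

```bash
python3 chk.py
```

```text
uv (np.float64(0.00055), np.float64(-0.00893)) z 0.1925 yawY -7.26 Fu,Fv,Fz -1.71 0.73 -0.51 Tz [-0.14  0.3   0.1 ] t 10.35
```

Gauge 35's result by touch:
- Its y-leg meets the stone at u ≈ +0.5 mm and its x-leg at v ≈ −0.8 mm.
- Slid along an edge, it jams at (−5.6, −0.85) mm relative to home. That satisfies |(u+10, v+10)| ≈ 10, so D = 10.

The stone is therefore 25 mm, and gauge 35 goes back to its old place.

>>> jog_arm(
  grip=[1,1,1,1,1,1],
  xyz=[
    [-0.01,0,0],
    [-0.01,0,-0.01],
    [0,0,-0.03],
    [0,0,-0.03],
    [0,0,0],
    [0,0,0],
  ],
  roll=[0,0,0,0,0,0],
)

```text
time_s: 10.95
ee_pos: [0.5293, 0.1032, 0.2638]
tcp_rot: [[0.128, 0.992, 0.002], [0.992, -0.128, 0.001], [0.002, 0.002, -1.0]]
ft_force: [-0.2, 0.6, -0.6]
opening: 0.0152
gripper_force: 40.4
```

Run:
```python
from stn import *
plan([(.505,-.335,.262,6.7,11)])
```

```text
at [0.5293 0.1032 0.2638] -7.34 t 10.95 F [-0.2  0.6 -0.6] open 0.0152
xyz [[-0.0398, 0.0029, 0.0002], [-0.0398, 0.002, 0.0002], [-0.0399, 0.0011, 0.0002], [-0.0399, 0.0002, 0.0002], [-0.0399, -0.0007, 0.0002], [-0.0399, -0.0015, 0.0002], [-0.0398, -0.0024, 0.0002], [-0.0398, -0.0033, 0.0002], [-0.0397, -0.0042, 0.0002], [-0.0396, -0.0051, 0.0002], [-0.0395, -0.006, 0.0002]] roll -1.28 x 11
```

>>> jog_arm(
  grip=[1,1,1,1,1,1,1,1,1,1,1,1],
  xyz=[
    [-0.04,0.003,0],
    [-0.04,0.002,0],
    [-0.04,0.001,0],
    [-0.04,0,0],
    [-0.04,-0.001,0],
    [-0.04,-0.002,0],
    [-0.04,-0.002,0],
    [-0.04,-0.003,0],
    [-0.04,-0.004,0],
    [-0.039,-0.005,0],
    [-0.039,-0.006,0],
    [0,0,0],
  ],
  roll=[-1.3,-1.3,-1.3,-1.3,-1.3,-1.2,-1.3,-1.3,-1.3,-1.2,-1.2,0],
)

```text
time_s: 12.15
ee_pos: [0.5015, -0.3423, 0.2624]
tcp_rot: [[-0.107, 0.994, -0.002], [0.994, 0.107, -0.007], [-0.006, -0.003, -1.0]]
ft_force: [-0.4, -0.5, -1.2]
opening: 0.0151
gripper_force: 40.3
```

>>> jog_arm(
  grip=[1,1,1,1,1,1,-0.3,-0.3,-0.3,-0.3],
  xyz=[
    [0,0,0.03],
    [0,0,0.025],
    [0,0,0.01],
    [0,0,0.005],
    [0,0,0.002],
    [0,0,0],
    [0,0,0],
    [0,0,0],
    [0,0,0],
    [0,0,-0.01],
  ],
  roll=[0,0,0,0,0,0,0,0,0,0],
)

```text
time_s: 13.15
ee_pos: [0.505, -0.3342, 0.2003]
tcp_rot: [[-0.117, 0.993, -0.002], [0.993, 0.117, 0.001], [0.001, -0.002, -1.0]]
ft_force: [-1.1, 0.2, 0.2]
opening: 0.0554
gripper_force: 0.0
```

Run:
```python
from stn import *
plan([(.505,-.335,.265,6.7,2),(.479,-.1907,.265,6.3,4),(.479,-.1907,.19,6.3,3)])
```

```text
at [ 0.505  -0.3342  0.2003] 6.75 t 13.15 F [-1.1  0.2  0.2] open 0.0554
xyz [[-0.0004, -0.0001, -0.0323], [-0.0004, -0.0001, -0.0323]] roll 0.02 x 2
xyz [[0.0366, -0.0022, -0.0], [0.0366, -0.0023, -0.0], [0.0366, -0.0024, -0.0], [0.0366, -0.0024, -0.0]] roll 0.1 x 4
xyz [[0.0, 0.0, 0.025], [0.0, 0.0, 0.025], [0.0, 0.0, 0.025]] roll -0.0 x 3
```

>>> jog_arm(
  grip=[-0.3,-0.3,-0.3,-0.3,-0.3,-0.3,-0.3,-0.3],
  xyz=[
    [0,0,-0.035],
    [0,0,-0.03],
    [0.036,-0.002,0],
    [0.037,-0.002,0],
    [0.037,-0.002,0],
    [0.036,-0.003,0],
    [0,0,0.03],
    [0,0,0],
  ],
  roll=[0,0,0.1,0.1,0.1,0.1,0,0],
)

```text
time_s: 13.95
ee_pos: [0.4786, -0.188, 0.234]
tcp_rot: [[-0.114, 0.993, -0.005], [0.993, 0.114, 0.002], [0.003, -0.005, -1.0]]
ft_force: [-1.0, 0.4, 0.4]
opening: 0.0556
gripper_force: 0.0
```

Run:
```python
from stn import *
plan([(.479,-.1906,.19,6.3,1)])
```

```text
at [ 0.4786 -0.188   0.234 ] 6.55 t 13.95 F [-1.   0.4  0.4] open 0.0556
xyz [[-0.0026, 0.0001, 0.044]] roll 0.25 x 1
```

>>> jog_arm(
  grip=[-0.3,-0.3,-0.3,-0.3,1,1,1,1,1,1],
  xyz=[
    [-0.0015,0,0.025],
    [0,0,0.013],
    [0,0,0.005],
    [0,0,0],
    [0,0,0],
    [0,0,0],
    [0,0,0],
    [0,0,0],
    [0,0,0],
    [0,0,0],
  ],
  roll=[0.2,0,0,0,0,0,0,0,0,0],
)

```text
time_s: 14.95
ee_pos: [0.4805, -0.1925, 0.1935]
tcp_rot: [[-0.107, 0.994, 0.002], [0.994, 0.107, -0.0], [-0.001, 0.002, -1.0]]
ft_force: [0.1, -0.1, 5.5]
opening: 0.0153
gripper_force: 40.6
```

Run:
```python
from stn import *
plan([])
```

```text
at [ 0.4805 -0.1925  0.1935] 6.14 t 14.95 F [ 0.1 -0.1  5.5] open 0.0153
```

>>> jog_arm(
  grip=[1,1,1,1],
  xyz=[
    [0,0,-0.02],
    [0,0,-0.03],
    [0,0,-0.015],
    [0,0,0],
  ],
  roll=[0,0,0,0],
)

```text
time_s: 15.35
ee_pos: [0.4807, -0.1924, 0.2593]
tcp_rot: [[-0.107, 0.994, 0.004], [0.994, 0.107, -0.001], [-0.001, 0.004, -1.0]]
ft_force: [0.5, -1.0, -2.8]
opening: 0.0154
gripper_force: 39.7
```

Run:
```python
from stn import *
g=tcp(-.015,-.015,off=.0303);z=read_state()["ee_pos"][2]
plan([(g[0],g[1],z,-7.25,9)])
```

```text
at [ 0.4807 -0.1924  0.2593] 6.15 t 15.35 F [ 0.5 -1.  -2.8] open 0.0154
xyz [[0.0325, 0.0081, -0.0], [0.0327, 0.0073, -0.0], [0.0329, 0.0064, -0.0], [0.033, 0.0056, -0.0], [0.0332, 0.0047, -0.0], [0.0333, 0.0038, -0.0], [0.0334, 0.003, -0.0], [0.0334, 0.0021, -0.0], [0.0335, 0.0012, -0.0]] roll 1.49 x 9
```

>>> jog_arm(
  grip=[1,1,1,1,1,1,1,1,1,1,1,1],
  xyz=[
    [0.0325,0.008,0],
    [0.0325,0.0075,0],
    [0.033,0.0065,0],
    [0.033,0.0055,0],
    [0.033,0.005,0],
    [0.0335,0.004,0],
    [0.0335,0.003,0],
    [0.0335,0.002,0],
    [0.0335,0.001,0],
    [0,0,0],
    [0,0,0],
    [0,0,0],
  ],
  roll=[1.5,1.5,1.5,1.5,1.5,1.5,1.5,1.5,1.4,0,0,0],
)

```text
time_s: 16.55
ee_pos: [0.521, 0.1056, 0.2566]
tcp_rot: [[0.127, 0.992, -0.002], [0.992, -0.127, -0.002], [-0.002, -0.002, -1.0]]
ft_force: [-0.6, -0.9, -2.1]
opening: 0.0151
gripper_force: 39.6
```

```bash
sed -i 's/off=.0271/off=.0303/g' stn.py; python3 chk.py
```

```text
uv (np.float64(-0.01617), np.float64(-0.01491)) z 0.2566 yawY -7.31 Fu,Fv,Fz -1.05 -0.31 -2.1 Tz [-0.1   0.   -0.05] t 16.55
```

>>> jog_arm(
  grip=[1,1,1,1,1,1,1,1,1,1,1],
  xyz=[
    [0,0,0.03],
    [0,0,0.02],
    [0,0,0.008],
    [0,0,0.003],
    [0.005,0,0],
    [0.004,0,0],
    [0.003,0,0],
    [0.002,0,0],
    [0.001,0,0],
    [0,0,0],
    [0,0,0],
  ],
  roll=[0,0,0,0,0,0,0,0,0,0,0],
)

```text
time_s: 17.65
ee_pos: [0.5236, 0.1215, 0.1967]
tcp_rot: [[0.126, 0.992, 0.0], [0.992, -0.126, -0.0], [-0.0, 0.0, -1.0]]
ft_force: [-0.1, 0.4, -1.6]
opening: 0.0147
gripper_force: 39.6
```

```bash
python3 chk.py
```

```text
uv (np.float64(-0.00434), np.float64(-0.00392)) z 0.1967 yawY -7.26 Fu,Fv,Fz 0.14 0.35 -1.62 Tz [-0.07  0.06  0.03] t 17.65
```

>>> jog_arm(
  grip=[1,1,1,1,1,1,1,1],
  xyz=[
    [0,0,0.0025],
    [0.001,0,0],
    [0.001,0,0],
    [0.001,0,0],
    [0.001,0,0],
    [0.001,0,0],
    [0,0,0],
    [0,0,0],
  ],
  roll=[0,0,0,0,0,0,0,0],
)

```text
time_s: 18.45
ee_pos: [0.5244, 0.1254, 0.1942]
tcp_rot: [[0.128, 0.992, 0.0], [0.992, -0.128, -0.001], [-0.001, 0.001, -1.0]]
ft_force: [1.6, -3.8, -2.1]
opening: 0.015
gripper_force: 39.6
```

```bash
python3 chk.py
```

```text
uv (np.float64(-0.00133), np.float64(-0.00129)) z 0.1942 yawY -7.33 Fu,Fv,Fz -1.05 -4.0 -2.12 Tz [-0.95 -0.08 -0.11] t 18.45
```

>>> jog_arm(
  grip=[1,1,1,1,1],
  xyz=[
    [0.0004,0.0004,0],
    [0.0004,0.0004,0],
    [0.0004,0.0004,0],
    [0.0003,0.0003,0],
    [0,0,0],
  ],
  roll=[0,0,0,0,0],
)

```text
time_s: 18.95
ee_pos: [0.5253, 0.1258, 0.194]
tcp_rot: [[0.127, 0.992, -0.003], [0.992, -0.127, -0.003], [-0.003, -0.002, -1.0]]
ft_force: [-2.4, -5.9, 1.0]
opening: 0.0149
gripper_force: 40.1
```

```bash
python3 chk.py
```

```text
uv (np.float64(-0.0004), np.float64(-0.00153)) z 0.194 yawY -7.32 Fu,Fv,Fz -5.55 -3.23 1.04 Tz [-1.43  0.38 -0.03] t 18.95
```

>>> jog_arm(
  grip=[-0.3,-0.3,-0.3,-0.3,-0.3,-0.3,-0.3,-0.3,-0.3,-0.3],
  xyz=[
    [0,0,0],
    [0,0,0],
    [0,0,0],
    [0,0,-0.01],
    [0,0,-0.04],
    [0,0,-0.05],
    [-0.03,0,-0.05],
    [-0.04,0,0],
    [-0.04,0,0],
    [0,0,0],
  ],
  roll=[0,0,0,0,0,0,0,0,0,0],
)

```text
time_s: 19.95
ee_pos: [0.5117, 0.0161, 0.3387]
tcp_rot: [[0.137, 0.991, 0.002], [0.991, -0.137, -0.0], [-0.0, 0.002, -1.0]]
ft_force: [-0.3, -0.2, 0.5]
opening: 0.0554
gripper_force: 0.0
```

```bash
python3 chk.py
python3 - <<'E'
from g import *
fs=[camera("scene") for _ in range(3)];c=fs[0];c["frame"]=np.mean([f["frame"] for f in fs],0).astype(np.uint8);np.savez("scene2.npz",**c)
a=rect(c,.45,.60,.06,.26,.008,3600)[:540,:720]
cv2.imwrite("pics/placed.png",cv2.convertScaleAbs(a,alpha=1.3)[:,:,::-1])
E
```

```text
uv (np.float64(-0.07825), np.float64(-0.07994)) z 0.3387 yawY -7.85 Fu,Fv,Fz -0.34 -0.0 0.5 Tz [ 0.02 -0.09 -0.01] t 19.95
```

View pics/placed.png

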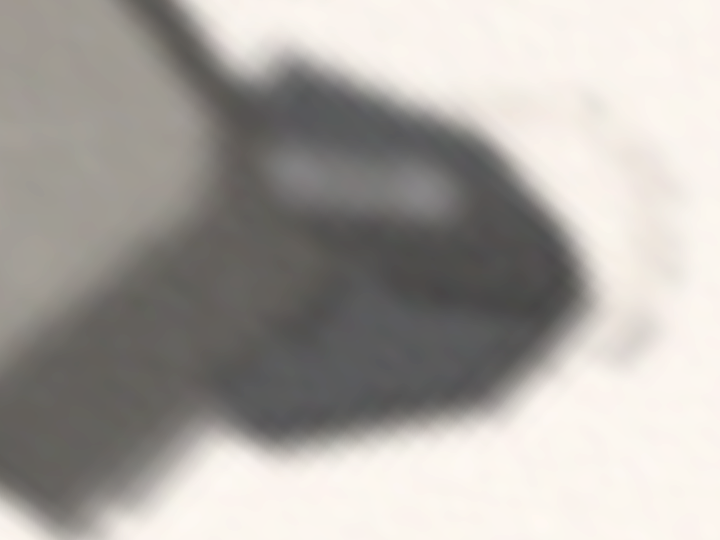

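The picture shows the gauge seated on the stone's corner. The x-leg starts at about (270,90) and the y-leg ends at about (215,400), with no white gap between steel and stone. I'll also nudge the grip's back end with shut fingers, so the gauge can turn freely and both legs come flush.

Run:
```python
from stn import *
ex,ey,d=setup(O,YAW);g=np.array([.5253,.1258])-.052*d
plan([(g[0],g[1],.3387,-7.25,2),(g[0],g[1],.197,-7.25,5)])
```

```text
at [0.5127 0.0232 0.3376] -7.28 t 20.1 F [-0.2  0.8 -0.3] open 0.0557
xyz [[0.0257, -0.0003, -0.0005], [0.0257, -0.0002, -0.0005]] roll -0.01 x 2
xyz [[0.0, 0.0, 0.0283], [0.0, 0.0, 0.0283], [0.0, 0.0, 0.0283], [0.0, 0.0, 0.0283], [0.0, 0.0, 0.0283]] roll -0.0 x 5
```

>>> jog_arm(
  grip=[1,1,1,1,1,1,1,1,1,1,1],
  xyz=[
    [0.026,0,0],
    [0.0255,0,0],
    [0,0,0],
    [0,0,0.04],
    [0,0,0.04],
    [0,0,0.04],
    [0,0,0.021],
    [0,0,0],
    [0.005,0,0],
    [0.003,0,0],
    [0,0,0],
  ],
  roll=[0,0,0,0,0,0,0,0,0,0,0],
  grip_force=20,
)

```text
time_s: 21.2
ee_pos: [0.5214, 0.0833, 0.1977]
tcp_rot: [[0.124, 0.992, 0.003], [0.992, -0.124, 0.002], [0.002, 0.003, -1.0]]
ft_force: [-0.4, 0.3, -0.1]
opening: 0.0002
gripper_force: 0.0
```

```bash
python3 chk.py
```

```text
uv (np.float64(-0.02953), np.float64(-0.03272)) z 0.1977 yawY -7.15 Fu,Fv,Fz -0.15 0.53 -0.13 Tz [0.01 0.01 0.05] t 21.2
```

>>> jog_arm(
  grip=[1,1,1,1,1,1,1,1],
  xyz=[
    [0.002,-0.0012,0],
    [0.001,0,0],
    [0.001,0,0],
    [0.001,0,0],
    [0.001,0,0],
    [0.001,0,0],
    [0,0,0],
    [0,0,0],
  ],
  roll=[0,0,0,0,0,0,0,0],
)

```text
time_s: 22.0
ee_pos: [0.5198, 0.089, 0.196]
tcp_rot: [[0.126, 0.992, -0.0], [0.992, -0.126, -0.0], [-0.0, -0.0, -1.0]]
ft_force: [-0.9, 0.9, 0.1]
opening: -0.0001
gripper_force: 0.0
```

```bash
python3 chk.py
```

```text
uv (np.float64(-0.02724), np.float64(-0.02726)) z 0.196 yawY -7.26 Fu,Fv,Fz -0.14 1.25 0.12 Tz [-0.02 -0.02  0.01] t 22.0
```

>>> jog_arm(
  grip=[1,1,1,1,1,1],
  xyz=[
    [0.001,0.0008,0],
    [0.001,0,0],
    [0.001,0,0],
    [0.001,0,0],
    [0,0,0],
    [0,0,0],
  ],
  roll=[0,0,0,0,0,0],
)

```text
time_s: 22.6
ee_pos: [0.5211, 0.0921, 0.196]
tcp_rot: [[0.127, 0.992, -0.0], [0.992, -0.127, -0.001], [-0.001, 0.0, -1.0]]
ft_force: [0.1, -2.6, 1.5]
opening: 0.0002
gripper_force: 1.3
```

```bash
python3 chk.py
```

```text
uv (np.float64(-0.02434), np.float64(-0.02559)) z 0.196 yawY -7.3 Fu,Fv,Fz -1.54 -2.08 1.55 Tz [-0.53 -0.    0.03] t 22.6
```

>>> jog_arm(
  grip=[1,1,1,1,1],
  xyz=[
    [0.0007,0,0],
    [0.0007,0,0],
    [0.0006,0,0],
    [0,0,0],
    [0,0,0],
  ],
  roll=[0,0,0,0,0],
)

```text
time_s: 23.1
ee_pos: [0.5212, 0.0926, 0.1961]
tcp_rot: [[0.128, 0.992, -0.001], [0.992, -0.128, -0.003], [-0.003, -0.0, -1.0]]
ft_force: [-1.7, -5.8, 2.2]
opening: -0.0001
gripper_force: 3.1
```

```bash
python3 chk.py
```

```text
uv (np.float64(-0.024), np.float64(-0.02527)) z 0.1961 yawY -7.36 Fu,Fv,Fz -4.89 -3.51 2.22 Tz [-1.26  0.18  0.02] t 23.1
```

Firm stop at about 6 N, moving only 0.3 mm, so it is seated. I'll retreat and check.

>>> jog_arm(
  grip=[1,1,1,1,1,1,1,1,1,1,1,1],
  xyz=[
    [-0.004,0,0],
    [-0.008,0,0],
    [0,0,-0.03],
    [0,0,-0.05],
    [0,0,-0.05],
    [0,0,-0.05],
    [-0.04,0,-0.03],
    [-0.05,0,0],
    [-0.05,0,0],
    [0,0,0],
    [0,0,0],
    [0,0,0],
  ],
  roll=[0,0,0,0,0,0,0,0,0,0,0,0],
)

```text
time_s: 24.3
ee_pos: [0.5023, -0.0545, 0.4059]
tcp_rot: [[0.124, 0.992, -0.0], [0.992, -0.124, 0.001], [0.001, -0.0, -1.0]]
ft_force: [-0.6, 0.1, 0.3]
opening: 0.0002
gripper_force: 0.0
```

Run:
```python
from g import *
fs=[camera("scene") for _ in range(3)];c=fs[0];c["frame"]=np.mean([f["frame"] for f in fs],0).astype(np.uint8)
f=c["frame"];cv2.imwrite("pics/final.png",cv2.resize(f[100:270,170:370,::-1],(700,595),interpolation=cv2.INTER_CUBIC))
stone(c,(.554,.2527))
o=dict(np.load("scene1.npz"));P,Q=pts(c),pts(o)
for n,A,z in (("stone",P,1),("before",Q,1)):
    m=((A[...,2]>.03)&(A[...,2]<.055)&(A[...,0]>.4)&(A[...,0]<.7)&(A[...,1]>.14)&(A[...,1]<.40))
    print(n,cv2.minAreaRect((A[m][:,:2]*1000).astype(np.float32)))
p=ray(o,325,248,.008);show(c,(.50182,-.30465),(.50182+.066-252/2250,-.30465+.066-80/2250),(.50182+.066-59/2250,-.30465+.066-55/2250),rs=(.035,))
```

```text
corner [0.4565 0.2487] gap 2.58 edges [np.float32(38.75), np.float32(-52.03)]
 corner [0.5287 0.1561] gap 11.08 edges [np.float32(-52.03), np.float32(38.3)]
 corner [0.6531 0.2544] gap 2.11 edges [np.float32(38.3), np.float32(-52.08)]
 corner [0.5802 0.348 ] gap 4.77 edges [np.float32(-52.08), np.float32(38.75)]
stone ((552.7296142578125, 243.1091766357422), (178.26023864746094, 135.05113220214844), 38.422752380371094)
before ((554.1448364257812, 253.9303741455078), (168.3619384765625, 122.6671371459961), 38.17838668823242)
0.035 N [ 0.5024 -0.3089] yaw 52.73 n 165 rms 0.41 org [ 0.5062 -0.337 ]
```

View pics/final.png

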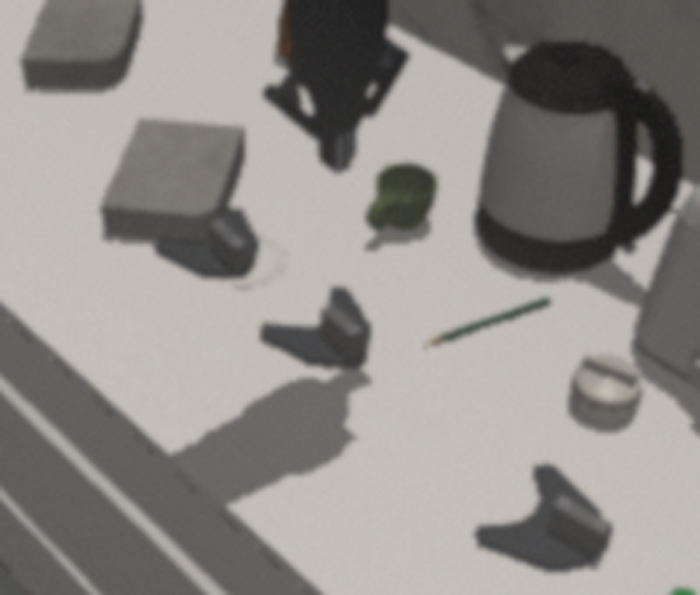

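Final view: gauge 25 is seated on the stone's corner at (210,240). Gauge 15 at (315,330) was never touched, and gauge 35 is back in its place at (545,520). The stone and the bystanders look unmoved, and the gripper is clear.

```bash
python3 -c "
from station import hand_in;print(hand_in())"
```

```text
the job is handed in; nothing more can be done
None
```

I handed the job in with the 25 mm gauge pressed home on the stone's rounded corner and released; by touch, the 35 mm gauge stopped 10 mm short, and it and the untouched 15 mm gauge lie flat well clear of the stone.

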